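Post the offcut through the flap of the offcut box

ROBOT

A 6-joint arm with a two-finger parallel gripper is mounted at the origin on a cart in front of the work surface, level with it; the furniture and walls round the work are solid. World frame = base frame: x ahead of the robot, y to its left, z up, the work surface at z = 0. Lengths are in mm, angles in rad, forces in N, time in s.
With the tool pointing down it reaches from about 275 to 1000 mm from the base axis. Payload 8.4 kg.
Tool frame: the origin (TCP) lies at the centre of the arm's flange, where the gripper is bolted on; the fingertips stand r.tip_extent ahead of it and the grasp point (between the pads) lies 155 mm ahead of it (r.tip_extent is the distance from the TCP to the fingertips, in mm); z points along the fingers, y is the direction in which the jaws open and shut (so a half turn about z gives the same grasp; the last joint's range is limited). The gripper opens to 85 mm and grips with 20 to 120 N. Pads are 22 mm wide; open, the fingers measure 114 mm over their backs; the gripper's body (76 mm by 85 mm) begins 54 mm behind the grasp point. The pads swing forward as they close: fully open they stand 13 mm farther back than shut.
Start: joints at [1.101, 0.353, 1.633, -0, 1.155, -0.002], TCP at [281.827, 557.856, 404.681] pointing down, gripper open.
Joint ranges: [-2.63, 2.63], [-0.92, 2.1], [0.06, 2.66], [-1.3, 4.44], [0, 2.69], [-3.02, 3.02]. Speed limits (rad/s): [2.22, 2.22, 2.79, 3.14, 3.14, 3.14].

INTERFACE

Orientations are given as [roll, pitch, yaw] about the fixed x, y, z axes, in that order (R = Rz(yaw) Ry(pitch) Rx(roll)).
In Python, from rig import sense, grab_frame, job, r gives the robot as it stands. The module is installed in compiled form; this text tells all that it offers.
- The arm moves only by the shell command python3 -m creep 'ROWS' [FORCE]. ROWS is JSON, a list of rows, each a list of 7 numbers: the turn, a rotation vector about the tool's x, y, z in rad, then the shift along the tool's x, y, z in mm, then the closure, from 0 (fully open) to 1 (shut). In form: [[wx, wy, wz, dx, dy, dz, fingers], ...]. A call has 1 to 10 rows; each row shifts and turns the pose as measured when the row begins, along the tool's axes as they then stand; what a row does not reach is not made up. A row lasts 1/12 s, in which the tool goes at most 41.7 mm and 7.16 degrees, less where a joint would pass 70% of its speed; a pose out of reach is approached as far as the arm can. A call with a gripper value outside its range is refused whole. The fingers move at their own pace and stop on an object; FORCE is the grip in N (left out, the last holds). Time passes only in rows, so rows that do not move let the fingers close. It gives the time, the measured TCP pose, the force and the opening at its end, in the units of the state.
- sense(): the state, without advancing time (a new reading comes with each control period).
- grab_frame(name): name is "scene" or "top"; returns a dict with "color" (384x512x3 uint8, red, green, blue), "mtx" (3x3 intrinsics, pixels), "T" (4x4, takes a point from camera to world coordinates). Camera axes: x right, y down, z forward; pixel columns grow to the right and rows downward; lengths in mm; the calibration is good to about 2 mm. A picture is of the moment at which its call begins. There is no depth.
- job.sign_off(): hands the job in, once; it reports no verdict.
The state is a dict: "clock": time; "qpos": joint angles; "qvel": joint speeds; "joint_efforts": joint torques, N m; "eef_pos": TCP position; "tcp_rot": TCP orientation; "contact_force": force on the tool from outside, world axes, zero at the start; "wrist_torque": the same for the moment, N m; "opening": opening from 0.0 (shut) to 1.0 (fully open).
Only numpy, scipy, OpenCV 4.12 (cv2) and the standard library are available. Lean on these libraries where they do the work, as an engineer would, in place of code of your own. Each camera call takes 0.05 s, during which the arm holds its last target.

TASK

Push the pine offcut along the feed deck and through the swinging flap of the plywood box until it drops down the ramp inside, then take the fingers out so that the flap hangs shut behind it. Only push it: do not pick the offcut up, and leave everything else on the table where it is.

Things in the scene. Friction and masses are not known exactly. Their poses are not given: they have to be found in the camera images.
- box: Low plywood offcut box with a feed deck, fixed. Origin on the table top (z = 0) below the middle of the doorway; +x is level and points in through the doorway (the feed direction), z up. Box: 122 mm wide over 9 mm walls, x = -10 to 154 mm, clear flat roof whose top is 111 mm above the table. All points named on it share its axes; distances x and y below are in its frame
- deck_front (a point): middle of the deck's outer end, on its top. The deck is level, 55 mm above the table, 160 mm wide, from x = -170 mm here to the sill at x = +16 mm. Two rails on it, 14 mm high, 8 mm thick, narrow like a funnel: centrelines at y = +-74 mm at x = -160 mm and y = +-56 mm at x = -12 mm
- doorway (a point): middle of the doorway's lower edge: on the deck (55 mm above the table), straight below the hinge pin. The doorway is 104 mm wide and 46 mm high. The roof's front edge is 10 mm before it, its top 56 mm above the deck, so a finger that follows the part in should lean 30 to 45 degrees: tip forward, hand back over the deck
- sill (a point): middle of the sill edge, the inner end of the deck, 16 mm behind the doorway at deck height. From here a ramp falls at 55 degrees to a floor 6 mm above the table; the back wall is at x = 145 mm. The offcut tips and slides down once its middle is past this edge
- flap (a joint): angle of the thin grey plastic flap (98 mm wide, 42 mm high, 3 mm thick, 15 g) hanging from a level pin across the top of the doorway, 46 mm above the deck, 4 mm gap below it. 0 = hanging shut; grows as its lower edge swings inwards (box +x), up to 1.5 rad; cannot swing outwards. Under 1 N opens it; it falls shut by its own weight
- offcut: Rectangular pine offcut, 45 mm (its x) by 70 mm (its y) by 32 mm high, about 60 g, lying flat on the feed deck with its 70 mm side roughly across the feed direction. Origin in the middle of its underside, z up. It fits through the doorway turned any way about z
- offcut_mid (a point): middle of the pine offcut (16 mm above its underside); axes as those of the offcut
- chisel: bystander: chisel 237 mm long with a wooden handle, lying near the table's front edge to the left; origin at the middle of its underside
- small_cell: bystander: small closed many-sided plywood cell, 81x87x74 mm; origin at the middle of its underside
- plywood_facet: bystander: flat plywood facet, 62x59x9 mm; origin at the middle of its underside
- foam_stub: bystander: white foam block, 33x54x62 mm; origin at the middle of its underside
- tape: bystander: roll of masking tape lying flat, 104 mm across, 25 mm high; origin at the middle of its underside
- glue_bottle: bystander: white glue bottle with a pointed cap, 58 mm across, 176 mm high; origin at the middle of its underside
Not all that is in view belongs to the job. Leave any purple look-alike of the offcut alone.

How it is judged:
By the outcome, as a careful person would: the job done as asked, in the order asked, and still so for the second after the job is handed in, with the robot touching nothing.
It also fails if it takes over 38 s, if anything falls off the work surface, if the arm or the gripper's body presses on something with over 40 N, if the wrist force passes 120 N, or if a joint passes its speed limit or range.

## Working session

There is one attempt and no reset: what is moved stays moved. The work goes in short steps, Python scripts to look and compute and a shell command to move; the robot and the scene stay as the last step left them, time stands still between calls to the robot, and variables do not carry over. Pictures are saved under pics/ and viewed, and the job is handed in when it is done.

```bash
mkdir -p pics
python3 - <<'E'
from rig import sense, grab_frame, job, r
import cv2
print(sense()); print(r.tip_extent)
for n in ("scene","top"):
    f=grab_frame(n); cv2.imwrite(f"pics/{n}0.png",cv2.resize(f["color"][:,:,::-1],None,fx=1.5,fy=1.5,interpolation=cv2.INTER_CUBIC)); print(n,f["mtx"],f["T"])
    cv2.imwrite(f"pics/{n}0_raw.png",f["color"][:,:,::-1])
E
```

```text
{'clock': 0.0, 'qpos': array([ 1.10060987e+00,  3.53635966e-01,  1.63411413e+00, -1.29809968e-05,
        1.15519804e+00, -2.42277910e-03]), 'qvel': array([ 0.00052364, -0.00128116, -0.00130417,  0.00031933, -0.00074274,
       -0.00261719]), 'joint_efforts': array([ 3.33777883e-03, -6.05191755e+01, -3.42075956e+01,  1.80294887e-04,
        8.51626071e-03,  1.94282649e-05]), 'eef_pos': array([281.71837853, 557.65139806, 403.97768654]), 'tcp_rot': array([-3.14023714e+00,  8.58479804e-06,  2.67383423e+00]), 'contact_force': array([ 0.14643318,  0.74558271, -0.01666287]), 'wrist_torque': array([-0.04345824, -0.00271354,  0.06073572]), 'opening': 1.000938790111263}
173.4
scene [[462.44633151   0.         257.23177568]
 [  0.         462.44633151 195.70310558]
 [  0.           0.           1.        ]] [[ 7.03348635e-01 -3.12854910e-01  6.38296563e-01 -5.40079127e+02]
 [-7.10475674e-01 -3.38338700e-01  6.17050436e-01 -1.25405015e+03]
 [ 2.29131708e-02 -8.87495763e-01 -4.60245866e-01  8.71113058e+02]
 [ 0.00000000e+00  0.00000000e+00  0.00000000e+00  1.00000000e+00]]
top [[451.44512671   0.         256.85621079]
 [  0.         451.44512671 192.09169854]
 [  0.           0.           1.        ]] [[ 9.93985948e-03 -9.85050768e-01  1.71977276e-01  2.74298755e+02]
 [-9.99944339e-01 -9.18315133e-03  5.19508140e-03 -2.13151257e+02]
 [-3.53812557e-03 -1.72019342e-01 -9.85087218e-01  1.71072781e+03]
 [ 0.00000000e+00  0.00000000e+00  0.00000000e+00  1.00000000e+00]]
```

View pics/scene0.png

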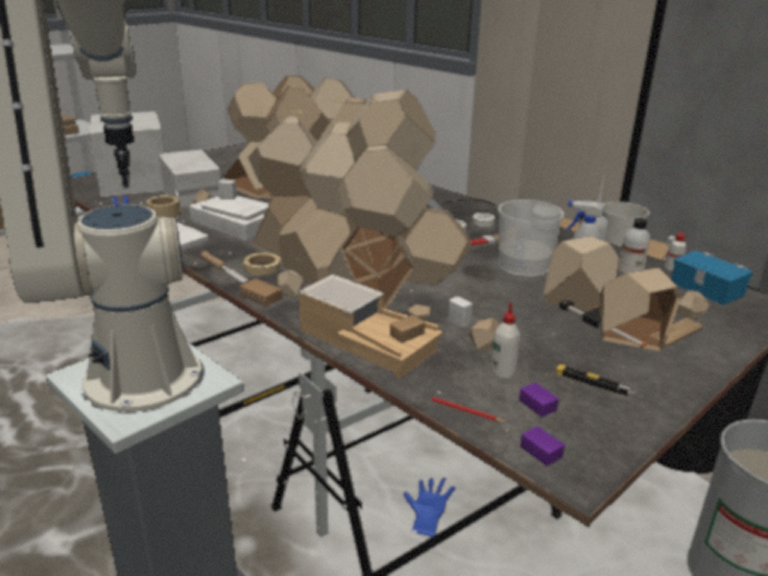

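View pics/top0.png

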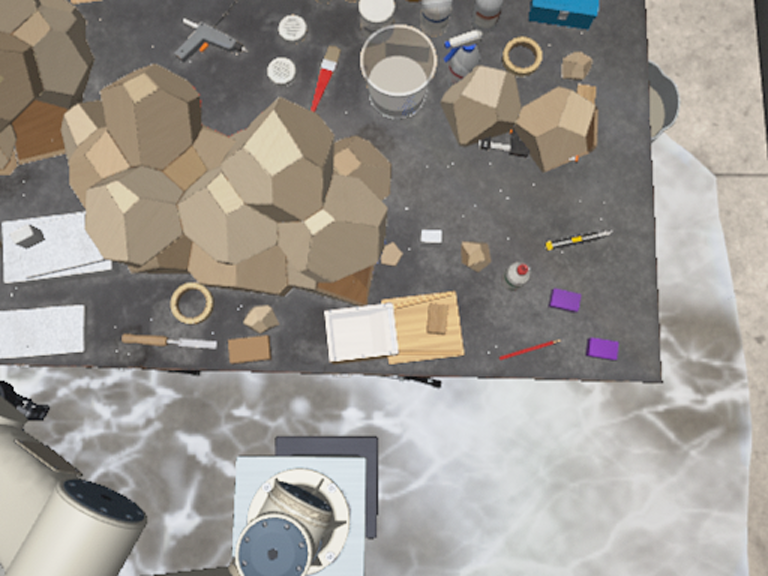

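The top picture shows the box and deck around (395,328), with the offcut at about (437,319). The feed direction points left, which is world +y. I'll enlarge that area next.

Run:
```python
import cv2
a=cv2.imread("pics/top0_raw.png")[190:250,205:320]; cv2.imwrite("pics/topc.png",cv2.resize(a,None,fx=6.9,fy=6.9,interpolation=cv2.INTER_CUBIC))
a=cv2.imread("pics/scene0_raw.png")[175:255,190:300]; cv2.imwrite("pics/scenec.png",cv2.resize(a,None,fx=7,fy=7,interpolation=cv2.INTER_CUBIC))
```

```text
(no output)
```

View pics/topc.png

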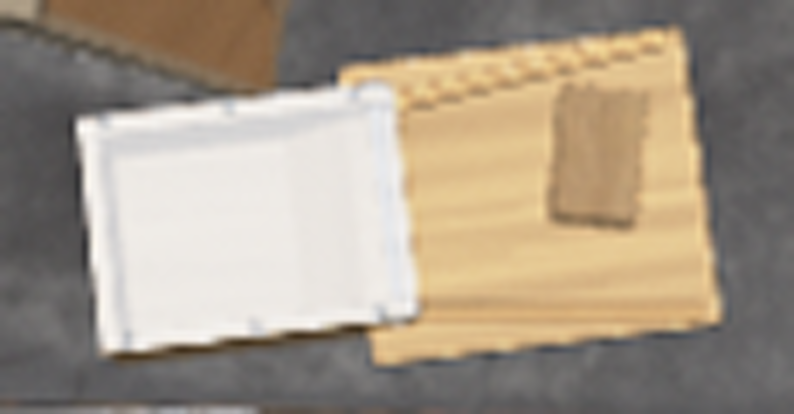

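View pics/scenec.png

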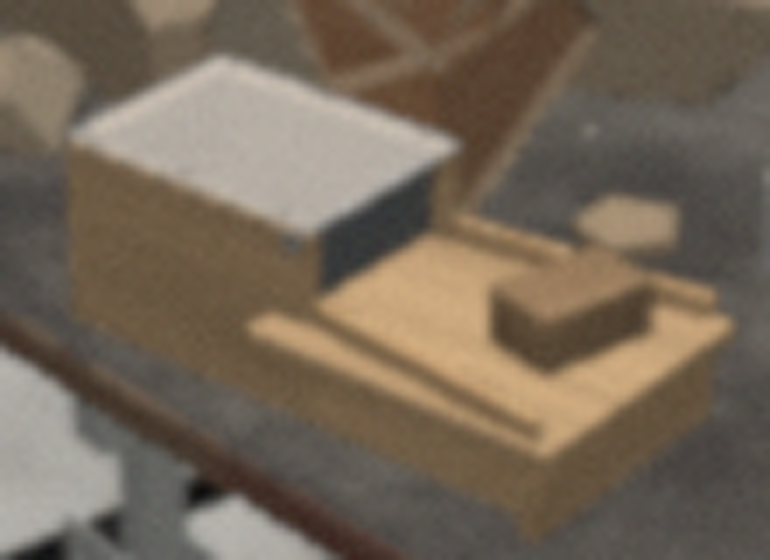

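```bash
cat > h.py <<'E'
import numpy as np
from scipy.optimize import least_squares
C={"top":(np.array([[451.44512671,0,256.85621079],[0,451.44512671,192.09169854],[0,0,1]]),np.array([[9.93985948e-03,-9.85050768e-01,1.71977276e-01,2.74298755e+02],[-9.99944339e-01,-9.18315133e-03,5.19508140e-03,-2.13151257e+02],[-3.53812557e-03,-1.72019342e-01,-9.85087218e-01,1.71072781e+03],[0,0,0,1]])),
"scene":(np.array([[462.44633151,0,257.23177568],[0,462.44633151,195.70310558],[0,0,1]]),np.array([[7.03348635e-01,-3.12854910e-01,6.38296563e-01,-5.40079127e+02],[-7.10475674e-01,-3.38338700e-01,6.17050436e-01,-1.25405015e+03],[2.29131708e-02,-8.87495763e-01,-4.60245866e-01,8.71113058e+02],[0,0,0,1]]))}
def proj(cam,P):
    K,T=C[cam]; p=(np.asarray(P)-T[:3,3])@T[:3,:3]; q=p@K.T; return q[:,:2]/q[:,2:]
def place(p,L):
    c,s=np.cos(p[2]),np.sin(p[2]); L=np.asarray(L,float); return np.c_[p[0]+c*L[:,0]-s*L[:,1],p[1]+s*L[:,0]+c*L[:,1],L[:,2]]
def fit(obs,p0):
    def f(p): return np.concatenate([((proj(c,place(p,L))-px)).ravel() for c,L,px in obs])
    return least_squares(f,p0,loss="soft_l1")
def ray(cam,px,z):
    K,T=C[cam]; d=T[:3,:3]@np.linalg.inv(K)@np.r_[px,1]; o=T[:3,3]; return o+d*(z-o[2])/d[2]
uc=lambda P,s,o:(np.array(P,float)+.5)/s-.5+np.array(o)
E
python3 - <<'E'
from h import *
np.set_printoptions(precision=2,suppress=True)
L=[[-170,-80,55],[-170,80,55],[154,-61,111],[154,61,111],[-10,-61,111],[-10,61,111]]
t=uc([[682,27],[720,322],[77,117],[103,355],[395,82],[418,318]],6.9,(205,190))
s=uc([[735,322],[545,455],[222,55],[72,140],[460,148],[315,237]],7,(190,175))
for obs in ([("top",L,t)],[("scene",L,s)],[("top",L,t),("scene",L,s)]):
    q=fit(obs,[330,-180,1.6]); print(q.x, q.fun.reshape(-1,2).tolist() if len(obs)==2 else q.cost)
b=q.x
O=[[-22.5,-35,87-0],[-22.5,35,87],[22.5,-35,87],[22.5,35,87]]
to=uc([[650,92],[637,222],[562,85],[550,215]],6.9,(205,190))
so=uc([[655,290],[545,325],[582,250],[490,290]],7,(190,175))
for obs in ([("top",O,to)],[("scene",O,so)],[("top",O,to),("scene",O,so)]):
    q=fit(obs,[350,-290,1.6]); d=q.x-b; c,s_=np.cos(b[2]),np.sin(b[2])
    print(q.x,q.cost,"in box",c*d[0]+s_*d[1],-s_*d[0]+c*d[1],d[2])
E
```

```text
[ 457.99 -218.93    1.7 ] 0.4044489709103094
[ 451.33 -226.25    1.7 ] 2.39603486847928
[ 457.2  -220.03    1.7 ] [[0.2505136763469977, 0.44584656208851925], [0.6138707679532445, 0.5092856036544902], [0.4021333021437101, 0.423320281491101], [0.12410846331005132, -0.07777511595620012], [-0.1670603496972376, 0.1925302490816705], [0.5792516963931575, -0.1459474093948927], [0.31532543351437425, -0.6882937346261144], [0.37947754236438413, -0.47487180577721233], [0.06288100273400232, -1.101590699729826], [-1.0069967251704952, -2.014820100175541], [0.38670118958100375, -1.6332801388798828], [-0.7520838996099997, -1.794562213416043]]
[ 486.53 -330.78   -4.8 ] 0.11225212867975953 in box -113.56047337416969 -15.105188283263496 -6.500186538330847
[ 476.29 -338.37    1.49] 1.5253280904357072 in box -119.80193630893496 -3.9840550965749966 -0.20590052672868775
[ 484.85 -331.5     1.49] 5.333731230528478 in box -114.07120483629316 -13.349821006705586 -0.20837665727143806
```

```bash
cat > ov.py <<'E'
import cv2,sys
from h import *
def lines(b,o,flap=0):
    S=[]
    def loop(p,L): P=place(p,L); return [(P[i],P[(i+1)%len(P)]) for i in range(len(P))]
    if b is not None:
        S+=loop(b,[[-170,-80,55],[-170,80,55],[-10,80,55],[-10,-80,55]])+loop(b,[[-10,-61,111],[-10,61,111],[154,61,111],[154,-61,111]])
        for y in (1,-1):
            S+=loop(b,[[-160,y*74,69],[-12,y*56,69]])
        S+=loop(b,[[0,-52,55],[0,52,55]])
    if o is not None:
        for z in (55,87): S+=loop(o,[[-22.5,-35,z],[-22.5,35,z],[22.5,35,z],[22.5,-35,z]])
    return S
def draw(img,cam,S,roi,sc,out):
    x0,y0,x1,y1=roi; a=cv2.resize(img[y0:y1,x0:x1],None,fx=sc,fy=sc,interpolation=cv2.INTER_CUBIC)
    for P,Q in S:
        p=((proj(cam,[P,Q])-[x0,y0]+.5)*sc-.5).round().astype(int)
        cv2.line(a,tuple(map(int,p[0])),tuple(map(int,p[1])),(255,0,255),1)
    cv2.imwrite(out,a)
E
python3 - <<'E'
from ov import *
S=lines([458,-219,1.7],[486.5,-330.8,1.483])
draw(cv2.imread("pics/top0_raw.png"),"top",S,(205,190,320,250),6.9,"pics/o1.png")
draw(cv2.imread("pics/scene0_raw.png"),"scene",S,(190,175,300,255),7,"pics/o2.png")
E
```

```text
(no output)
```

View pics/o1.png

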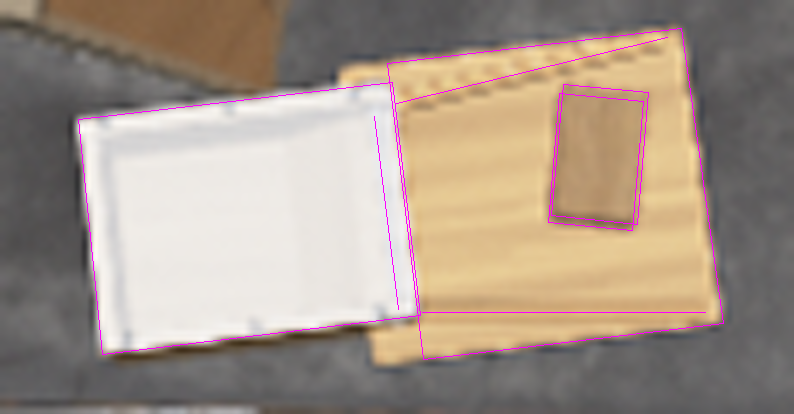

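View pics/o2.png

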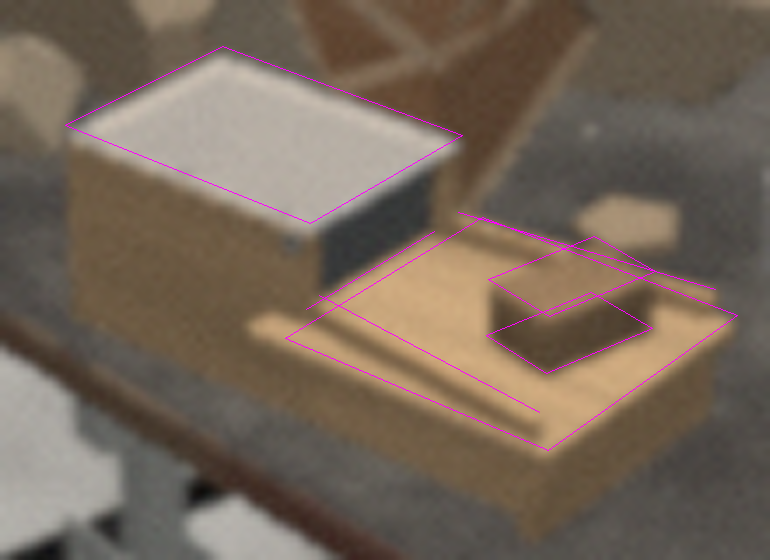

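```bash
cat > plan.py <<'E'
from h import *
from rig import sense,r
from scipy.spatial.transform import Rotation as Ro
np.set_printoptions(precision=3,suppress=True)
B=np.array([458,-219,1.7]); f=np.array([np.cos(B[2]),np.sin(B[2]),0]); l=np.array([-f[1],f[0],0])
TIP=173.4
def target(x,y,z,deg):   # tip centre in box frame (z above table)
    t=np.radians(deg); d=np.sin(t)*f-np.cos(t)*np.array([0,0,1.]); ty=-l
    R=np.c_[np.cross(ty,d),ty,d]; tip=place(B,[[x,y,z]])[0]; return tip-TIP*d,R
def delta(x,y,z,deg):
    s=sense(); p=s["eef_pos"]; R=Ro.from_euler("xyz",s["tcp_rot"]).as_matrix()
    P,RT=target(x,y,z,deg)
    tip=p+TIP*R[:,2]; q=tip-[*B[:2],0]
    print("clock",s["clock"],"TCP",p,"target",P,"tip in box",q@f,q@l,tip[2],"lean",np.degrees(np.arccos(-R[2,2])))
    print("q",s["qpos"],"F",s["contact_force"],"open",s["opening"])
    print("shift tool(now)",R.T@(P-p),"rotvec",Ro.from_matrix(R.T@RT).as_rotvec(),"shift tool(after turn)",RT.T@(P-p))
E
python3 - <<'E'
from plan import *
delta(-185,-15,170,0); delta(-185,-15,120,40)
k=1.5
for n,px in dict(pile_low=(300,298),pile2=(345,300),bottle=(517,272),pile_l=(100,250)).items(): print(n,[ray("top",np.array(px)/k,z) for z in (0,176,300)])
E
```

```text
clock 0.1 TCP [281.744 557.66  404.016] target [ 496.711 -400.525  343.4  ] tip in box 792.7122363499201 74.84564831713936 230.61581715475336 lean 0.073819865529643
q [ 1.101  0.354  1.634  0.     1.155 -0.002] F [-0.257  0.27   0.071] open 0.9952497551375202
shift tool(now) [-623.966 -758.206   61.584] rotvec [-0.001  0.001  0.974] shift tool(after turn) [-977.896   89.718   60.616]
clock 0.1 TCP [281.744 557.66  404.016] target [ 511.072 -511.056  252.832] tip in box 792.7122363499201 74.84564831713936 230.61581715475336 lean 0.073819865529643
q [ 1.101  0.354  1.634  0.     1.155 -0.002] F [-0.257  0.27   0.071] open 0.9952497551375202
shift tool(now) [-686.629 -850.267  152.27 ] rotvec [-0.341  0.642  0.932] shift tool(after turn) [-931.673   89.718 -584.411]
pile_low [array([545.304,  13.867,   0.   ]), array([517.423,  -9.489, 176.   ]), array([497.779, -25.944, 300.   ])]
pile2 [array([ 541.206, -101.422,    0.   ]), array([ 513.746, -112.916,  176.   ]), array([ 494.4  , -121.015,  300.   ])]
bottle [array([ 618.274, -542.662,    0.   ]), array([ 582.886, -508.762,  176.   ]), array([ 557.953, -484.878,  300.   ])]
pile_l [array([666.48 , 536.863,   0.   ]), array([626.133, 459.701, 176.   ]), array([597.706, 405.338, 300.   ])]
```

```bash
python3 -m creep '[[0,0,0,-21.7,-33.7,0,0.65],[0,0,0,-21.7,-33.7,0,0.65],[0,0,0,-21.7,-33.7,0,0.65],[0,0,0,-21.7,-33.7,0,0.65],[0,0,0,-21.7,-33.7,0,0.65],[0,0,0,-21.7,-33.7,0,0.65],[0,0,0,-21.7,-33.7,0,0.65],[0,0,0,-21.7,-33.7,0,0.65],[0,0,0,-21.7,-33.7,0,0.65],[0,0,0,-21.7,-33.7,0,0.65]]' 40
python3 - <<'E'
from plan import *
delta(-170,-10,200,0)
E
```

```text
clock: 0.93
eef_pos: [321.4, 150.3, 399.6]
tcp_rot: [-3.139, -0.001, 2.684]
contact_force: [1.1, 0.9, 0.4]
opening: 0.347
clock 0.9333 TCP [321.446 150.278 399.595] target [ 489.82  -386.295  373.4  ] tip in box 383.53521641841894 88.27323180363061 226.19549452180607 lean 0.16794532968851852
q [ 0.433 -0.085  2.163 -0.001  1.067 -0.68 ] F [1.116 0.912 0.395] open 0.3467813489289185
shift tool(now) [-387.966 -407.078   26.776] rotvec [-0.003  0.     0.984] shift tool(after turn) [-553.794   97.836   26.195]
```

```bash
python3 -m creep '[[0,0,0,-22,-34,0,0.65],[0,0,0,-22,-34,0,0.65],[0,0,0,-22,-34,0,0.65],[0,0,0,-22,-34,0,0.65],[0,0,0,-22,-34,0,0.65],[0,0,0,-30,-26,3,0.65],[0,0,0,-30,-26,3,0.65],[0,0,0,-30,-26,3,0.65],[0,0,0,-30,-26,3,0.65],[0,0,0,-30,-26,3,0.65]]'
python3 - <<'E'
from plan import *
delta(-170,-10,200,0)
E
```

```text
clock: 1.77
eef_pos: [416.4, -251.0, 385.8]
tcp_rot: [-3.141, 0.003, 2.683]
contact_force: [1.2, 0.9, 0.1]
opening: 0.353
clock 1.7667 TCP [ 416.41  -251.039  385.813] target [ 489.82  -386.295  373.4  ] tip in box -26.82917481348482 44.9701174530507 212.41420911190778 lean 0.19075910468351676
q [-0.545  0.156  1.944 -0.     1.038 -1.657] F [1.213 0.892 0.089] open 0.3532951767568302
shift tool(now) [-125.669  -88.76    12.885] rotvec [0.001 0.003 0.983] shift tool(after turn) [-143.586   55.371   12.413]
```

```bash
python3 -m creep '[[0,0,0,-31,-22,3,0.65],[0,0,0,-31,-22,3,0.65],[0,0,0,-31,-22,3,0.65],[0,0,0,-31,-22,3,0.65],[0,0,0.12,0,0,0,0.65],[0,0,0.12,0,0,0,0.65],[0,0,0.12,0,0,0,0.65],[0,0,0.12,0,0,0,0.65],[0,0,0.12,0,0,0,0.65],[0,0,0.12,0,0,0,0.65]]'; python3 -m creep '[[0,0,0.12,0,0,0,0.65],[0,0,0.12,0,0,0,0.65]]';python3 - <<'E'
from plan import *
delta(-175,-10,150,30)
E
```

```text
clock: 2.6
eef_pos: [491.2, -402.3, 365.5]
tcp_rot: [-3.139, -0.002, 1.934]
contact_force: [0.1, 0.0, -0.4]
opening: 0.348
clock: 2.77
eef_pos: [490.9, -402.2, 364.4]
tcp_rot: [-3.137, -0.003, 1.684]
contact_force: [-0.3, 0.1, -0.3]
opening: 0.353
clock 2.7667 TCP [ 490.876 -402.225  364.395] target [ 501.635 -477.23   300.169] tip in box -185.40813123653592 -8.26180974445039 190.99739404120643 lean 0.29787893724134684
q [-0.689  0.408  1.647 -0.001  1.092 -0.801] F [-0.255  0.082 -0.308] open 0.3531342345286287
shift tool(now) [-75.931   2.479  63.992] rotvec [-0.     0.521 -0.017] shift tool(after turn) [-97.729   1.006  17.738]
```

```bash
python3 -m creep '[[0,0,0,-38,1,0,0.65],[0,0,-0.017,-38,1,0,0.65],[0,0.104,0,0,0,0,0.65],[0,0.104,0,0,0,0,0.65],[0,0.104,0,0,0,0,0.65],[0,0.104,0,0,0,0,0.65],[0,0.104,0,0,0,0,0.65],[0,0,0,0,0,0,0.65]]';python3 - <<'E'
from plan import *
from ov import *
from rig import grab_frame
delta(-168,-10,75,30)
S=lines([458,-219,1.7],[486.5,-330.8,1.483])
for n,roi,sc in (("top",(205,180,345,270),5.7),("scene",(190,100,330,255),3.8)):
    im=grab_frame(n)["color"][:,:,::-1].copy(); draw(im,n,[],roi,sc,f"pics/a_{n}.png")
E
```

```text
clock: 3.43
eef_pos: [500.6, -479.5, 360.9]
tcp_rot: [-3.135, -0.551, 1.691]
contact_force: [0.7, -0.7, 0.1]
opening: 0.353
clock 3.4333 TCP [ 500.574 -479.493  360.856] target [ 500.733 -470.289  225.169] tip in box -173.02420742830463 -8.385340943888764 213.1203502769982 lean 31.57063738041586
q [-0.838  0.627  1.35   0.301  1.631 -1.014] F [ 0.7   -0.693  0.11 ] open 0.3530300116503822
shift tool(now) [-63.266   2.018 120.371] rotvec [-0.002 -0.027 -0.008] shift tool(after turn) [-59.957   1.344 122.062]
```

View pics/a_top.png

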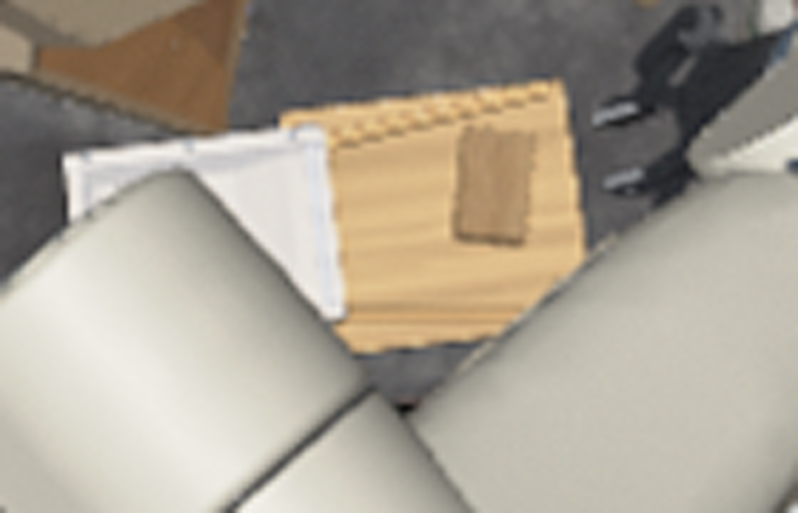

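View pics/a_scene.png

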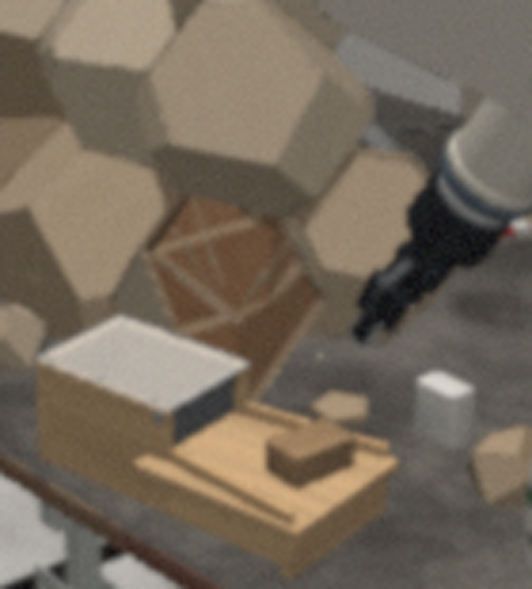

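Run:
```python
from plan import *
s=sense(); p=s["eef_pos"]; R=Ro.from_euler("xyz",s["tcp_rot"]).as_matrix()
for e in (160,173.4,186):
  P=[p+R@[x,y,e] for x in (-11,11) for y in (-22,22)]
  print(e,(proj("top",P)-[205,180])*5.7, (proj("scene",P)-[190,100])*3.8)
```

```text
160 [[644.321 182.714]
 [634.022 108.817]
 [614.6   183.779]
 [604.376 109.311]] [[369.336 336.735]
 [398.472 319.342]
 [351.476 318.073]
 [380.891 301.125]]
173.4 [[630.149 186.648]
 [619.998 113.276]
 [600.542 187.736]
 [590.466 113.8  ]] [[361.769 346.618]
 [390.89  329.122]
 [344.042 328.036]
 [373.437 310.982]]
186 [[617.014 190.296]
 [606.999 117.408]
 [587.513 191.403]
 [577.573 117.96 ]] [[354.737 355.802]
 [383.842 338.213]
 [337.133 337.295]
 [366.508 320.144]]
```

```bash
python3 -m creep '[[0,0,0,-19,0,31,0.65],[0,0,0,-19,0.5,31,0.65],[0,0,0,-14,0.5,22,0.65],[0,0,0,-7,0,11,0.65],[0,0,0,-5,0,8,0.65],[0,0,0,0,0,0,0.65]]';python3 - <<'E'
from plan import *
from ov import *
from rig import grab_frame
delta(-168,-10,67,32)
S=lines([458,-219,1.7],[486.5,-330.8,1.483])
for n,roi,sc in (("top",(205,180,345,270),5.7),("scene",(190,130,330,255),4.6)):
    im=grab_frame(n)["color"][:,:,::-1].copy(); draw(im,n,[],roi,sc,f"pics/b_{n}.png")
E
```

```text
clock: 4.03
eef_pos: [503.3, -481.3, 240.1]
tcp_rot: [-3.14, -0.515, 1.697]
contact_force: [-0.8, -0.2, 0.5]
opening: 0.344
clock 4.0333 TCP [ 503.255 -481.347  240.103] target [ 501.402 -475.433  214.052] tip in box -180.52408987288086 -11.071024997639695 89.2295830710296 lean 29.53073057965462
q [-0.834  0.745  1.416  0.289  1.421 -1.068] F [-0.826 -0.213  0.467] open 0.3437314448103252
shift tool(now) [-7.533 -1.056 25.676] rotvec [ 0.     0.043 -0.003] shift tool(after turn) [-8.63  -1.076 25.328]
```

View pics/b_top.png

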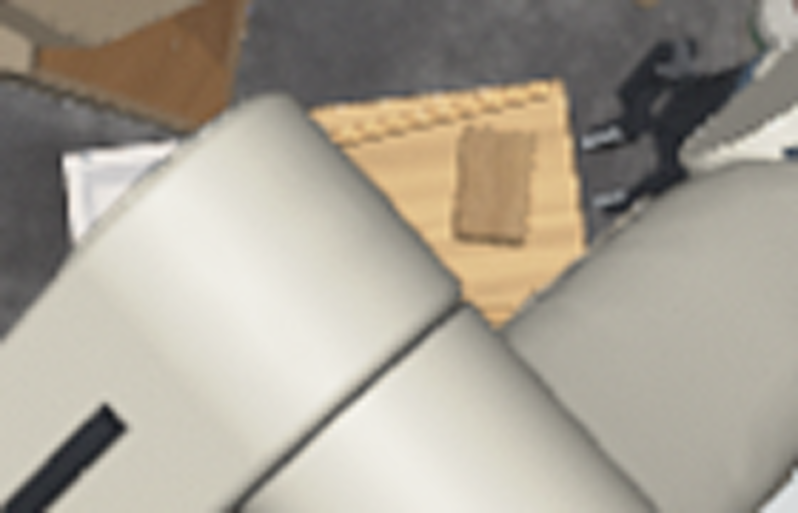

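View pics/b_scene.png

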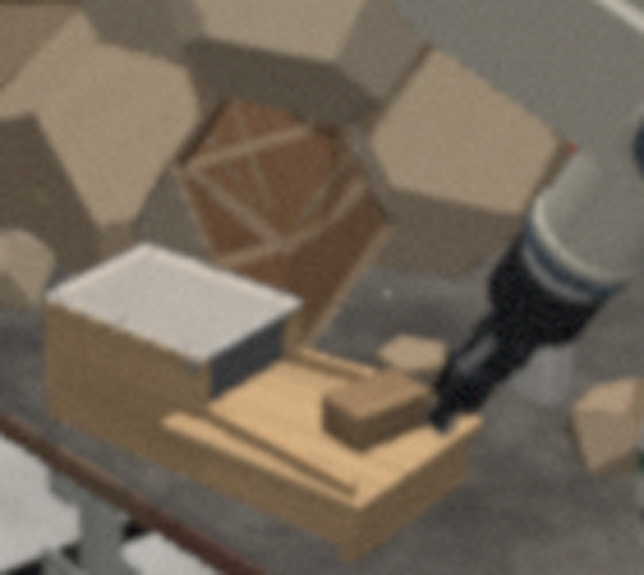

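```bash
python3 -m creep '[[0,0.02,0,-1,0,12,0.65],[0,0.02,0,-1,0,12,0.65],[0,0,0,0,0,0,0.65]]';python3 - <<'E'
from plan import *
delta(-130,-8,67,32)
E
```

```text
clock: 4.38
eef_pos: [503.6, -471.9, 223.8]
tcp_rot: [3.136, -0.552, 1.701]
contact_force: [-0.5, 0.4, -0.8]
opening: 0.354
clock 4.3833 TCP [ 503.621 -471.897  223.779] target [ 494.522 -438.008  214.052] tip in box -165.8103302303202 -13.616288512561532 76.0913689951791 lean 31.600869686028407
q [-0.83   0.764  1.43   0.314  1.418 -1.081] F [-0.48   0.386 -0.767] open 0.3539576657522343
shift tool(now) [24.528 -4.786 26.483] rotvec [0.006 0.007 0.001] shift tool(after turn) [24.339 -4.656 26.68 ]
```

```bash
python3 -m creep '[[0,0,0,-5.5,0,9,0.65],[0,0,0,0,0,0,0.65]]';python3 - <<'E'
from plan import *
from ov import *
from rig import grab_frame
delta(-130,-8,67,32)
for n,roi,sc in (("scene",(240,180,320,235),9.5),):
    im=grab_frame(n)["color"][:,:,::-1].copy(); draw(im,n,[],roi,sc,f"pics/c_{n}.png")
E
```

```text
clock: 4.55
eef_pos: [503.8, -471.7, 212.8]
tcp_rot: [3.135, -0.551, 1.701]
contact_force: [-1.5, 0.4, -0.5]
opening: 0.348
clock 4.55 TCP [ 503.805 -471.658  212.775] target [ 494.522 -438.008  214.052] tip in box -165.63592987934965 -13.884425944286976 65.06416484353005 lean 31.58628844397109
q [-0.83   0.777  1.433  0.315  1.403 -1.087] F [-1.459  0.362 -0.493] open 0.347638028809936
shift tool(now) [30.12  -4.936 16.988] rotvec [0.006 0.007 0.001] shift tool(after turn) [29.99  -4.87  17.235]
```

View pics/c_scene.png

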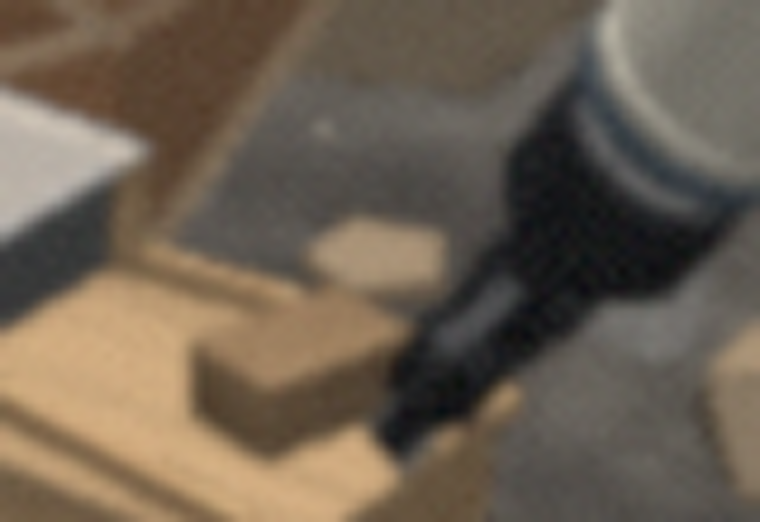

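```bash
python3 -m creep '[[0,0,0,8.7,0,5,0.65],[0,0,0,8.7,0,5,0.65],[0,0,0,8.6,-1,5.2,0.65],[0,0,0,8.6,-1,5.2,0.65],[0,0,0,8.6,-1,5.2,0.65],[0,0,0,0,0,0,0.65]]';python3 - <<'E'
from plan import *
from ov import *
from rig import grab_frame
delta(-60,-5,67,32)
for n,roi,sc in (("top",(205,180,345,270),5.7),("scene",(220,160,320,235),7.5),):
    im=grab_frame(n)["color"][:,:,::-1].copy(); draw(im,n,[],roi,sc,f"pics/d_{n}.png")
E
```

```text
clock: 5.1
eef_pos: [493.8, -417.4, 215.7]
tcp_rot: [3.133, -0.55, 1.702]
contact_force: [-0.2, 0.1, -0.2]
opening: 0.35
clock 5.1 TCP [ 493.82  -417.39   215.652] target [ 482.528 -368.978  214.052] tip in box -110.7772528183346 -11.2380181535525 67.7934309817652 lean 31.49321865203371
q [-0.789  0.716  1.554  0.339  1.334 -1.075] F [-0.249  0.057 -0.235] open 0.3499419840112406
shift tool(now) [41.351 -5.097 27.165] rotvec [0.007 0.009 0.002] shift tool(after turn) [41.1   -4.96  27.569]
```

View pics/d_scene.png

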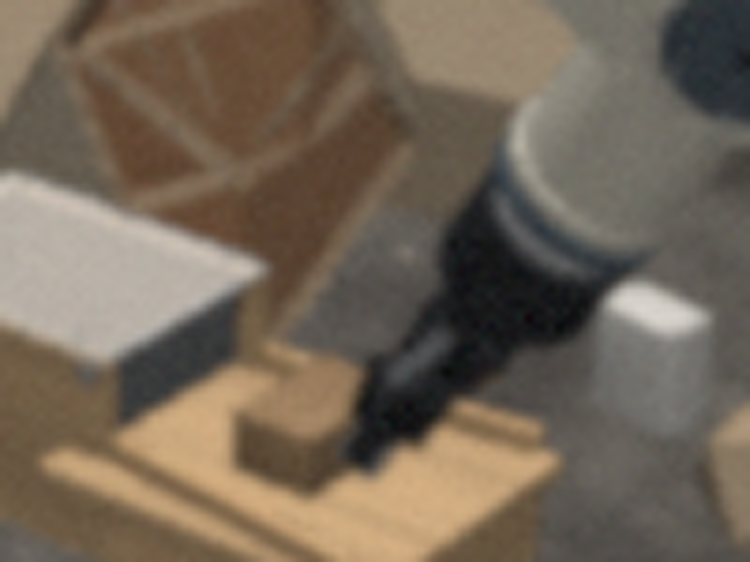

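View pics/d_top.png

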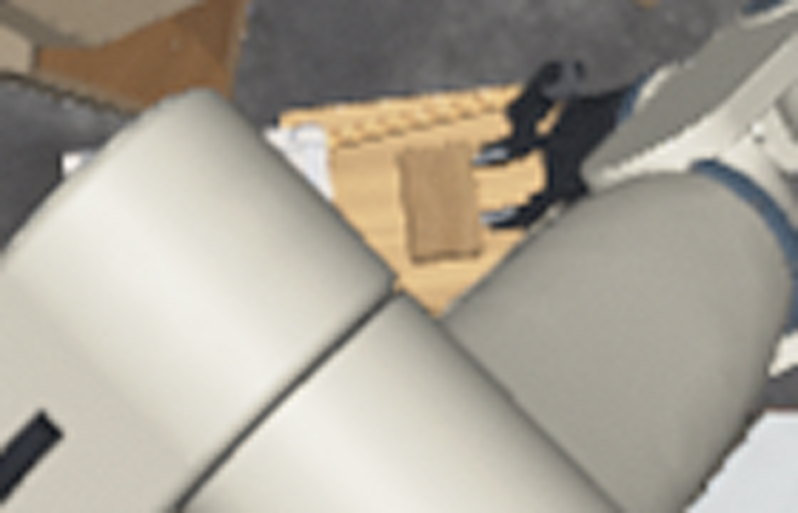

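Run:
```python
from plan import *
O=[[22.5,-35,87],[-22.5,-35,87],[-22.5,35,87],[22.5,35,87]]
q=fit([("top",O,uc([[400,150],[475,142],[482,252],[410,260]],5.7,(205,180)))],[480,-300,1.7]); d=q.x[:2]-B[:2]
print(q.x,q.cost,d@f[:2],d@l[:2],q.x[2]-B[2])
```

```text
[ 475.147 -296.661    1.661] 0.2867223446376441 -79.22316780644393 -6.997433931318083 -0.03894461169195762
```

```bash
python3 -m creep '[[0,0.022,0,4.8,0,5.2,0.65],[0,0.022,0,4.7,-1,5.3,0.65],[0,0.022,0,4.5,-1,5.6,0.65],[0,0.022,0,4.3,-1,5.8,0.65],[0,0.022,0,4.2,-1,6,0.65],[0,0,0,0,0,0,0.65]]';python3 - <<'E'
from plan import *
from ov import *
from rig import grab_frame
delta(-20,-4,67,38)
for n,roi,sc in (("top",(205,180,345,270),5.7),("scene",(220,160,320,235),7.5),):
    im=grab_frame(n)["color"][:,:,::-1].copy(); draw(im,n,[],roi,sc,f"pics/e_{n}.png")
E
```

```text
clock: 5.7
eef_pos: [485.5, -383.2, 204.3]
tcp_rot: [3.13, -0.669, 1.703]
contact_force: [0.2, 0.2, -0.8]
opening: 0.348
clock 5.7 TCP [ 485.528 -383.245  204.268] target [ 478.298 -344.184  203.641] tip in box -58.88857686436851 -7.743694269848854 68.24807098755548 lean 38.332052205544905
q [-0.777  0.726  1.601  0.408  1.382 -1.101] F [ 0.151  0.16  -0.783] open 0.34834717099860063
shift tool(now) [30.734 -2.294 25.071] rotvec [ 0.009 -0.006  0.002] shift tool(after turn) [30.872 -2.136 24.915]
```

View pics/e_scene.png

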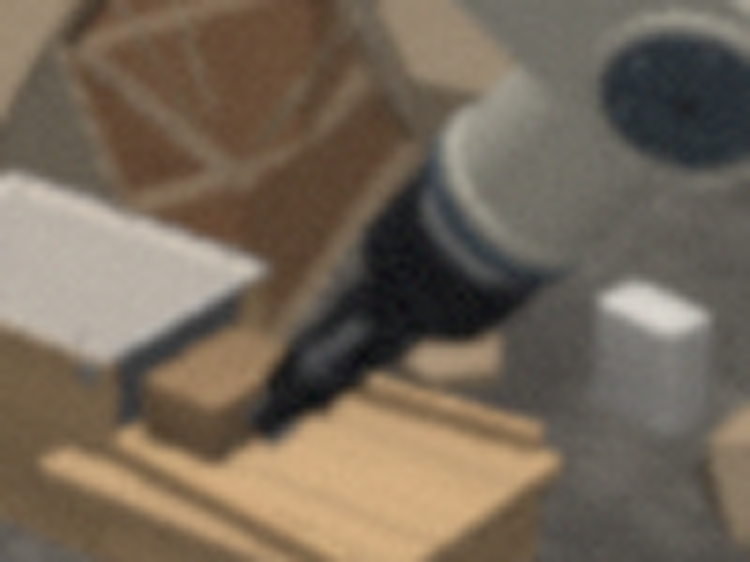

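View pics/e_top.png

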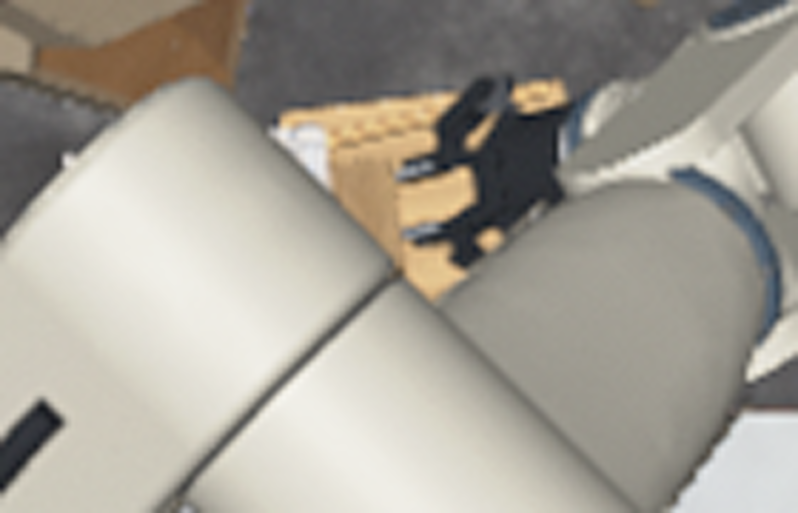

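```bash
python3 -m creep '[[0,0,0,7.8,-0.5,6.2,0.65],[0,0,0,7.8,-0.5,6.2,0.65],[0,0,0,7.8,-0.5,6.2,0.65],[0,0,0,7.8,-0.5,6.2,0.65],[0,0,0,0,0,0,0.65]]';python3 - <<'E'
from plan import *
from ov import *
from rig import grab_frame
delta(0,-4,67,38)
for n,roi,sc in (("top",(205,180,345,270),5.7),("scene",(220,160,320,235),7.5),):
    im=grab_frame(n)["color"][:,:,::-1].copy(); draw(im,n,[],roi,sc,f"pics/f_{n}.png")
E
```

```text
clock: 6.22
eef_pos: [478.6, -342.1, 205.1]
tcp_rot: [3.128, -0.663, 1.703]
contact_force: [-0.5, -0.5, -0.0]
opening: 0.35
clock 6.2167 TCP [ 478.628 -342.053  205.067] target [ 475.722 -324.35   203.641] tip in box -17.97399409399154 -6.612446931961174 68.40568224226905 lean 37.989258993409194
q [-0.74   0.686  1.684  0.432  1.326 -1.095] F [-0.549 -0.545 -0.048] open 0.34989170030876177
shift tool(now) [13.256 -0.706 12.151] rotvec [0.012 0.    0.003] shift tool(after turn) [13.251 -0.602 12.162]
```

View pics/f_scene.png

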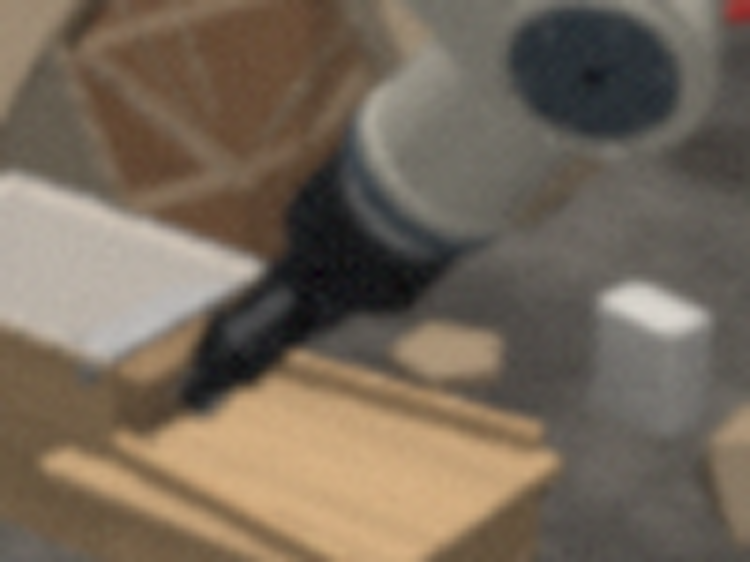

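```bash
python3 -m creep '[[0,0,0,4.7,-0.2,3.7,0.65],[0,0,0,4.7,0,3.7,0.65],[0,0,0,4.7,0,3.7,0.65],[0,0,0,0,0,0,0.65],[0,0,0,0,0,0,0.65]]';python3 - <<'E'
from plan import *
from ov import *
from rig import grab_frame
delta(6,-6,67,38)
for n,roi,sc in (("top",(205,180,345,270),5.7),("scene",(220,160,320,235),7.5),):
    im=grab_frame(n)["color"][:,:,::-1].copy(); draw(im,n,[],roi,sc,f"pics/g_{n}.png")
E
```

```text
clock: 6.73
eef_pos: [476.8, -324.4, 205.3]
tcp_rot: [3.126, -0.661, 1.704]
contact_force: [-0.9, 0.2, 0.6]
opening: 0.35
clock 6.7333 TCP [ 476.786 -324.407  205.29 ] target [ 476.932 -318.143  203.641] tip in box -0.5570859767356505 -7.2871072197835325 68.38366167846263 lean 37.85737147183463
q [-0.722  0.67   1.717  0.444  1.303 -1.091] F [-0.857  0.182  0.646] open 0.3500555464587518
shift tool(now) [3.875 0.898 5.114] rotvec [0.013 0.003 0.003] shift tool(after turn) [3.865 0.951 5.112]
```

View pics/g_scene.png

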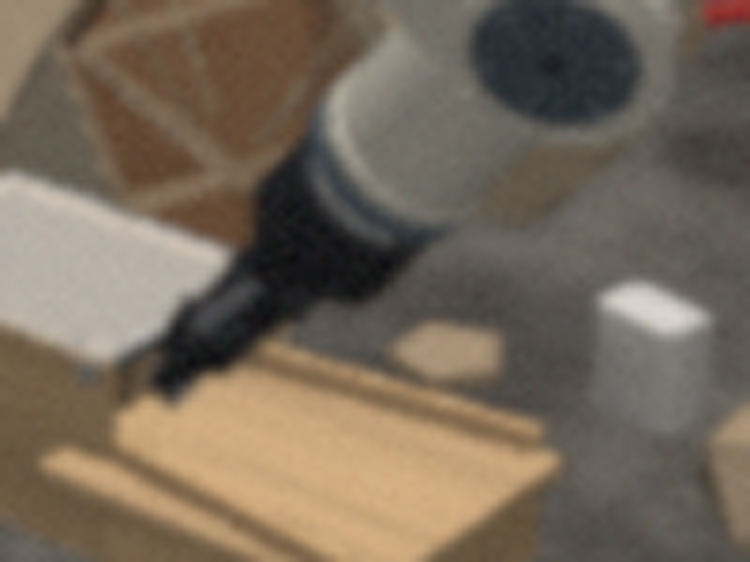

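View pics/g_top.png

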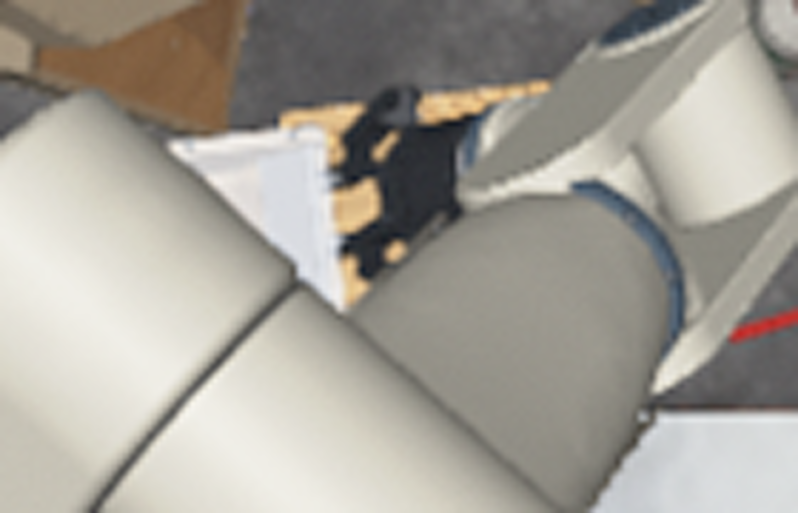

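Run:
```python
from ov import *
from rig import grab_frame
for n,roi,sc in (("top",(205,180,285,240),9.9),("scene",(225,190,265,220),19)):
    im=grab_frame(n)["color"][:,:,::-1].copy(); draw(im,n,[],roi,sc,f"pics/h_{n}.png")
```

```text
(no output)
```

View pics/h_scene.png

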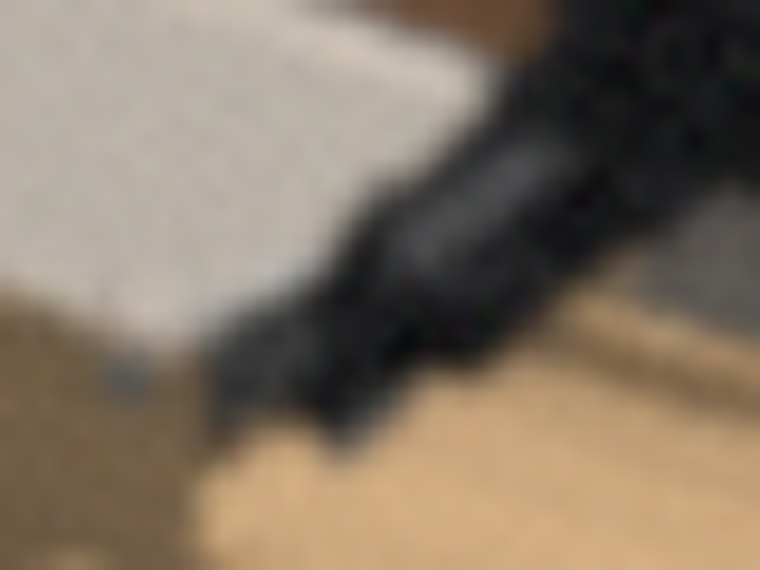

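View pics/h_top.png

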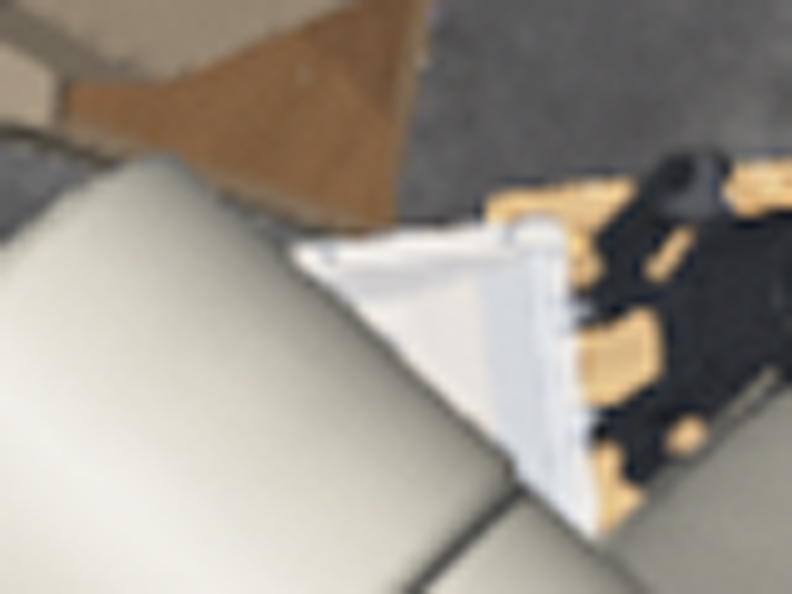

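```bash
python3 -m creep '[[0,0,0,3.2,0,2.5,0.65],[0,0,0,0,0,0,0.65],[0,0,0,-7.8,0,-6.2,0.65],[0,0,0,-15.6,0,-12.4,0.65],[0,0,0,-15.6,0,-12.4,0.65],[0,0,0,-15.6,0,-12.4,0.65],[0,0,0,-10,0,-12.4,0.65],[0,0,0,0,0,0,0.65]]';python3 - <<'E'
from plan import *
from ov import *
from rig import grab_frame
delta(-90,-6,87,38)
for n,roi,sc in (("top",(205,180,285,240),9.9),("scene",(205,170,305,245),7.5)):
    im=grab_frame(n)["color"][:,:,::-1].copy(); draw(im,n,[],roi,sc,f"pics/i_{n}.png")
E
```

```text
clock: 7.6
eef_pos: [487.2, -411.3, 209.8]
tcp_rot: [3.127, -0.659, 1.704]
contact_force: [0.6, 0.2, 0.5]
opening: 0.347
clock 7.6 TCP [ 487.161 -411.274  209.773] target [ 489.301 -413.343  223.641] tip in box -88.20055133581432 -6.256909898872859 72.73704443523923 lean 37.787794763536176
q [-0.803  0.74   1.55   0.389  1.414 -1.106] F [0.551 0.168 0.524] open 0.34717813837028194
shift tool(now) [  6.65    2.03  -12.363] rotvec [0.012 0.004 0.004] shift tool(after turn) [  6.704   1.856 -12.361]
```

View pics/i_scene.png

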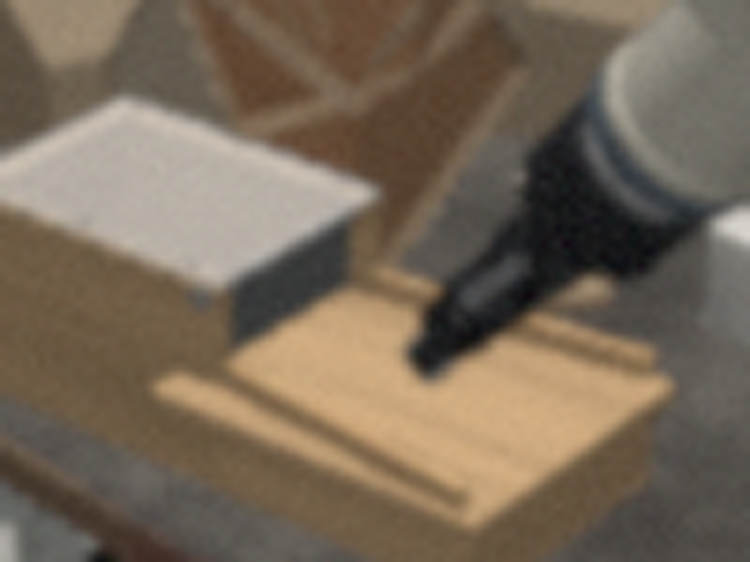

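View pics/i_top.png

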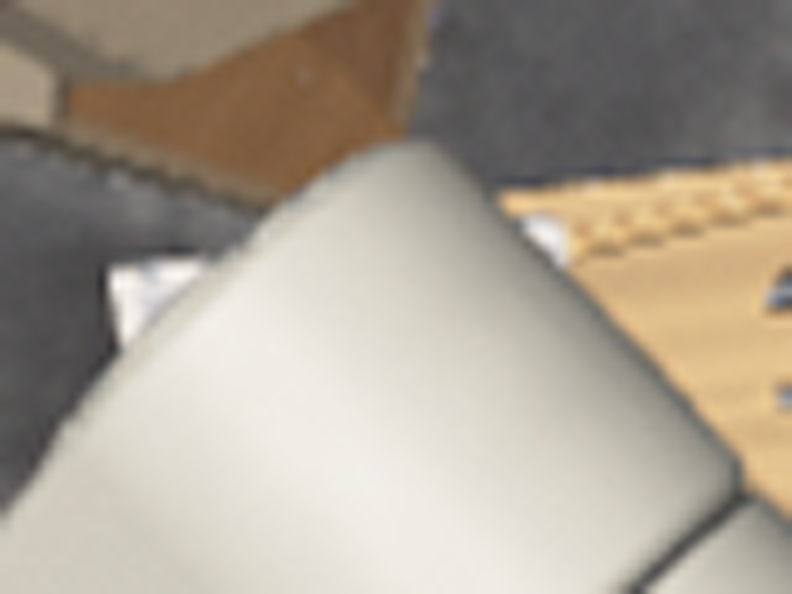

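```bash
python3 -m creep '[[0,0,0,18,0,-24,0.65],[0,0,0,18,0,-24,0.65],[0,0,0,18,0,-24,0.65],[0,0,0,18,0,-24,0.65],[0,0,0,18,0,-24,0.65],[0,0,0,18,0,-24,0.65],[0,0,0,-10,0,-24,0.65],[0,0,0,-25,0,-24,0.65],[0,0,0,-25,0,-24,0.65],[0,0,0,0,0,0,0.65]]';python3 - <<'E'
from plan import *
from ov import *
from rig import grab_frame
delta(-90,-6,87,38)
for n,roi,sc in (("top",(205,180,345,270),5.7),("scene",(0,0,512,384),1.5)):
    im=grab_frame(n)["color"][:,:,::-1].copy(); draw(im,n,[],roi,sc,f"pics/j_{n}.png")
    if n=="scene": draw(im,n,[],(195,170,275,230),9.9,"pics/j_sc.png")
    else: draw(im,n,[],(0,0,512,384),1.5,"pics/j_tf.png")
E
```

```text
clock: 8.53
eef_pos: [496.0, -495.7, 414.1]
tcp_rot: [3.138, -0.675, 1.707]
contact_force: [-0.5, 1.2, -0.0]
opening: 0.349
clock 8.5333 TCP [ 495.997 -495.659  414.109] target [ 489.301 -413.343  223.641] tip in box -170.9556739416841 -1.9099495573167802 278.6835456940508 lean 38.647649881992365
q [-0.869  0.63   1.251  0.358  1.836 -1.012] F [-0.511  1.224 -0.005] open 0.3494101586914189
shift tool(now) [-54.546   3.827 200.272] rotvec [-0.001 -0.011  0.005] shift tool(after turn) [-52.258   3.966 200.879]
```

View pics/j_sc.png

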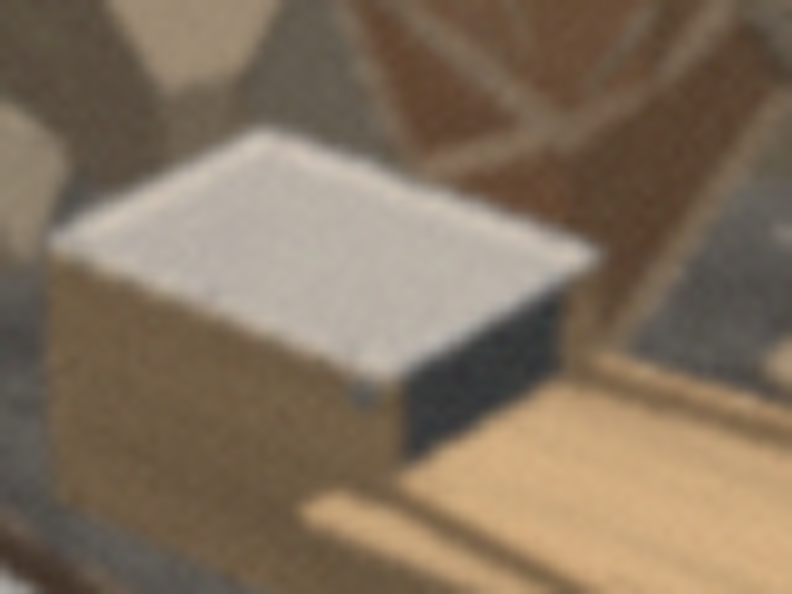

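View pics/j_tf.png

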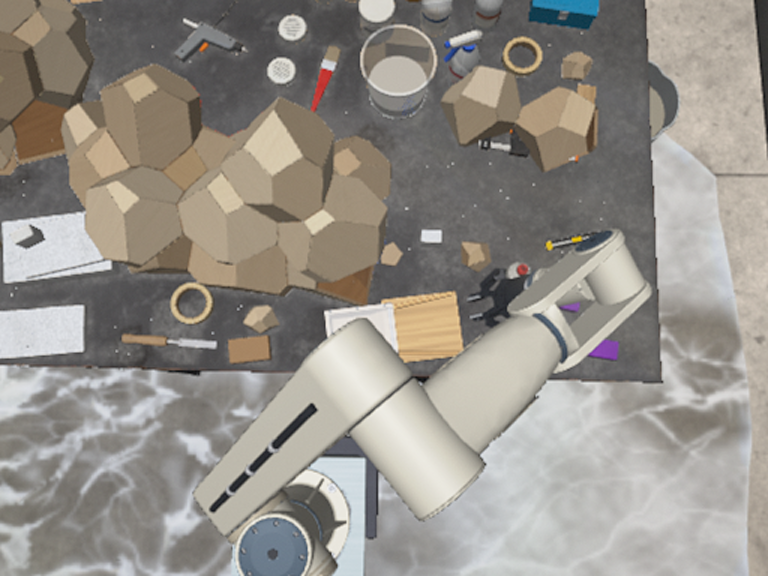

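View pics/j_scene.png

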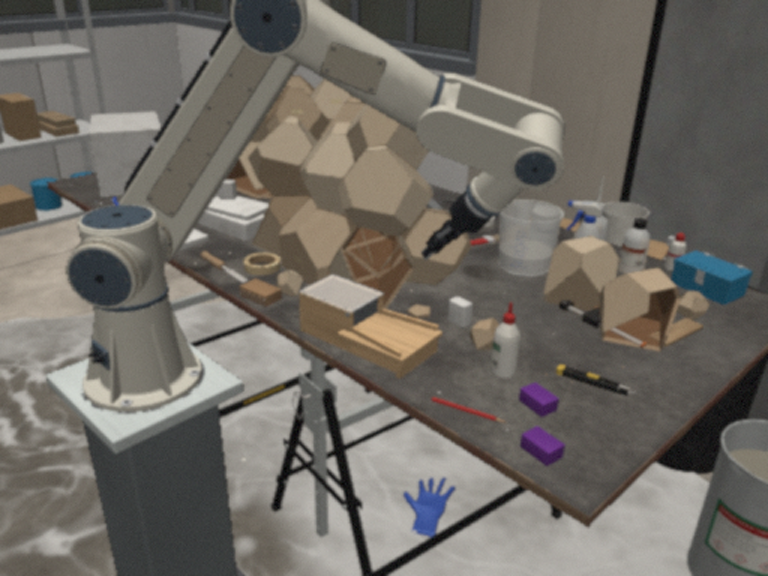

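```bash
python3 -c "
from rig import job
print(job.sign_off())"
```

```text
the job is handed in; nothing more can be done
None
```

I pushed the offcut along the deck and through the flap, then backed the fingers out and handed the job in at about 8.6 s of the 38 s allowed. I used the half-closed fingers as a two-point pusher, leaning 30 to 38 degrees. They never gripped or lifted the offcut.

What the last checks showed:
- **Offcut:** It is no longer on the deck. By the arm's readings the last push carried its middle to about x = 30 mm, past the sill at 16 mm. I could not see it on the floor, because the roof looked opaque in the pictures. That it dropped is inferred from how far it was pushed and from the flap falling free behind it.
- **Flap:** It fills the doorway just as it did in the first picture, so it hangs shut.
- **Everything else:** The bystanders in view and the purple blocks look unmoved. In the top view the arm partly covers the glue bottle and the purple blocks, but the scene picture shows them in place. The gripper is well clear of everything, and the wrist forces I read between moves were under 2 N.

One disagreement: the scene camera placed the box about 7 to 10 mm away from where the top camera did. I used the top camera, whose outline matched the box and deck closely, and the contacts came where it predicted.

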